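Set a travelling stage to its cursor with the backlash taken up

TASK

Using only the handwheel's crank grip, wind the sample carriage back past the cursor until you feel it come up against the screw of the end stop: press it there gently for a moment, never with more than about 10 N at the grip. Then wind it away from the stop until its pointer is level with the cursor's point, to about 2 mm, finishing in that direction so that the drive's free play is left taken up; if you run past, go back beyond the point and come up again. Let go without turning the wheel back, and touch neither carriage, stop nor cursor, nor disturb the beaker, bottle and jar.

Things in the scene. Friction and masses are not known exactly. Their poses are not given: they have to be found in the camera images.
- stage: Fixed travelling stage: grey base plate 260 x 360 x 12 mm on the bench. Origin on the handwheel's vertical axis, at bench height; x points from wheel to rail (away from the robot), y along the rail, z up. Plate spans x -80 to 180, y -180 to 180 mm. Aluminium rail along y at x = 125 mm (top 34 mm high), scale bar with 10 mm divisions at x = 166 mm.
- crank (a point): Top end of the crank grip, on its axis, 108 mm above the bench; moves with the handwheel. The grip is a freely spinning upright aluminium sleeve 16 mm in diameter, 64 to 108 mm above the bench, standing 45 mm off the wheel's axis.
- handwheel: Black disc 116 mm across, origin on the wheel axis 48 mm above the bench, top face at 58 mm; x points to the crank grip, z up. On the side away from the grip two steel pegs, 36 mm off the axis, tops 70 mm above the bench, straddle the pinion's arm. The wheel has 0.30 rad of free play either way on the pinion: the pinion turns only while a peg bears on its arm.
- pinion: Steel pinion on the wheel axis, origin 48 mm above the bench, z up. Its arm (8 mm wide, 43 mm long, along its own -x, top at 68 mm) lies over the wheel. With the play taken up anticlockwise (from above) the grip's axis lies 13 mm to the pinion's +y, clockwise 13 mm to -y. Turning it takes about 2 N at the grip; moving within the play 0.3 N.
- pointer (a point): Tip of the brass pointer on the carriage's far (+x) side, 46 mm above the bench, in the middle of the carriage's length. Pinion moves it 12 mm per radian: to the stage's +y for anticlockwise (seen from above), to -y for clockwise. 10 N on the stop adds about 2.7 N at the grip.
- carriage: Sample carriage, a dark steel block 56 x 50 x 14 mm (x, y, z) with a small glass cell on top (66 mm above the bench), sliding on the rail. Origin at bench height below the middle of the block, 125 mm to +x of the wheel axis; axes as the stage's. At the start it is to +y of the cursor.
- mark (a point): Point of the brass cursor, 44 mm above the bench, facing the carriage's pointer. Axes as the stage's.
- cursor: Fixed brass cursor, a 16 x 14 x 32 mm block clamped on the far face of the scale bar; its point (mark) lies 4 mm to -x and 6 mm above this origin.
- stop: Fixed end stop, a steel block 50 x 20 x 20 mm on the rail to -y of carriage and cursor. Origin on its underside (34 mm above the bench) in its +y face; axes as the stage's. An adjusting screw with a 13 mm head sticks out of that face by 5 to 13 mm, differently each time and not measured; the carriage's -y end meets its head, with the pointer 30 to 38 mm to +y of this origin.
- beaker: Loose glass beaker 64 mm across, 85 mm tall, beside the stage's +y end; leave alone. Origin centre of underside.
- wash_bottle: Loose clear bottle 64 mm across, 170 mm tall, beside the stage's +y end; leave alone. Origin centre of underside.
- jar: Loose jar 56 mm across, 70 mm tall, beside the stage's -y end; leave alone. Origin centre of underside.

How it is judged:
By the outcome, as a careful person would: the job done as asked, in the order asked, and still so for the second after the job is handed in, with the robot touching nothing.
It also fails if it takes over 67 s, if anything falls off the work surface, if the arm or the gripper's body presses on something with over 40 N, if the wrist force passes 120 N, or if a joint passes its speed limit or range.

ROBOT

A 6-joint arm with a two-finger parallel gripper is mounted at the origin on the work surface. World frame = base frame: x ahead of the robot, y to its left, z up, the work surface at z = 0. Lengths are in m, angles in rad, forces in N, time in s.
With the tool pointing down it reaches from about 0.35 to 0.725 m from the base axis. Payload 4.3 kg.
Tool frame: the origin (TCP) lies between the finger pads; the fingertips stand 11 mm ahead of it and the grasp point (between the pads) lies 8 mm behind it; z points along the fingers, y is the line along which they close (so a half turn about z gives the same grasp; the last joint's range is limited). The gripper opens to 85 mm and grips with 20 to 120 N. Pads are 22 mm wide; open, the fingers measure 114 mm over their backs; the gripper's body (76 mm by 85 mm) begins 54 mm behind the grasp point. The pads swing forward as they close: fully open they stand 13 mm farther back than shut.
Start: joints at [1.071, 0.377, 0.081, 1.274, 0, 1.46], TCP at [0.219, 0.532, 0.242] pointing down, gripper open.
Joint ranges: [-2.72, 2.72], [-0.84, 1.66], [-1.02, 1.22], [-1.77, 2.12], [-1.37, 1.28], [-3.14, 3.14]. Speed limits (rad/s): [2.57, 2.57, 3.14, 3.14, 3.14, 3.14].

INTERFACE

Orientations are given as [roll, pitch, yaw] about the fixed x, y, z axes, in that order (R = Rz(yaw) Ry(pitch) Rx(roll)).
In Python, from plant import ctrl, cams gives the robot as it stands.
- The arm moves only by the tool servo_tool, never from a script. Its argument "increments" is a list that holds one entry, the list of rows, each a list of 4 numbers: the shift along the tool's x, y, z in cm, then the turn about the tool's z in rad. A call has 1 to 20 rows; each row shifts and turns the commanded pose from where the row before left it, along the tool's axes as they then stand; what a row does not reach is not made up. A row lasts 1/8 s, in which the tool goes at most 62.5 mm and 10.7 degrees, less where a joint would pass 70% of its speed; a pose out of reach is approached as far as the arm can. A call is refused whole if a number of a shift passes 6.25 or a number of a turn 0.188, either way. A call with a gripper value outside its range is refused whole. "claw" is the opening, from 0 (shut) to 1 (fully open), set as the call begins (left out, the last holds). The fingers move at their own pace and stop on an object; "squeeze" is the grip in N (left out, the last holds). Time passes only in rows, so rows that do not move let the fingers close. It gives the time, the measured TCP pose, the force, the opening and the grip force at its end, in the units of the state.
- ctrl.sense(): the state, without advancing time (a new reading comes with each control period).
- cams.get_image(name): name is "scene" or "top" or "wrist"; returns the picture (480x640x3 uint8, blue, green, red); there is no depth.
- cams.camera_info(name): a dict with "K" (3x3 intrinsics, pixels), "rvec" (rotation vector, rad) and "tvec" (3), from world to camera coordinates, as OpenCV has them; the wrist camera has in their place "hand_eye" (4x4, takes a point from camera to tool coordinates, whose origin is the TCP and whose axes are the flange's). Camera axes: x right, y down, z forward; pixel columns grow to the right and rows downward; lengths in m; the calibration is good to about 2 mm. The wrist camera is an equidistant fisheye: a pixel r from the principal point sees the ray r / f radians off the axis. A picture is of the moment at which its call begins: read the wrist's pose just before it. camera_info takes no time and is no camera call.
- ctrl.hand_in(): hands the job in; it is judged then, once.
The state is a dict: "t": time; "joints": joint angles; "qvel": joint speeds; "tau": joint torques, N m; "ee_pos": TCP position; "ee_rot": TCP orientation; "force": force on the tool from outside, world axes, zero at the start; "wrist_torque": the same for the moment, N m; "finger_gap": finger opening in m; "grip_force": force on a finger pad.
Only numpy, scipy, OpenCV 4.12 (cv2) and the standard library are available. Lean on these libraries where they do the work, as an engineer would, in place of code of your own. Each camera call takes 0.05 s, during which the arm holds its last target. There are 200 camera calls.

## Working session

There is one attempt and no reset: what is moved stays moved. The work goes in short steps, Python scripts to look and compute and a tool call to move; the robot and the scene stay as the last step left them, time stands still between calls to the robot, and variables do not carry over. Pictures are saved under pics/ and viewed, at most 10 in all, crops included, and the job is handed in when it is done.

Besides the shell and the picture viewer there is one more tool, called after "Emit:" as a command line: name --argument value ..., lists and objects as JSON in quotes. servo_tool: Moves the arm, as the interface text tells. Its arguments: {"type":"object","properties":{"increments":{"type":"array","items":{"type":"array","items":{"type":"array","items":{"type":"number"}}}},"claw":{"type":"number"},"squeeze":{"type":"number"}},"required":["increments"]}

```bash
ls; mkdir -p pics; python3 - <<'E'
from plant import ctrl,cams
import cv2
s=ctrl.sense();print(s)
for n in("scene","top"):
    cv2.imwrite(f"pics/{n}0.png",cams.get_image(n));i=cams.camera_info(n);print(n,i)
print(cams.camera_info("wrist"))
E
```

```text
pics
{'t': 0.0, 'joints': array([1.07074534e+00, 3.78052124e-01, 7.96031059e-02, 1.27441126e+00,
       8.52896324e-06, 1.46050976e+00]), 'qvel': array([ 0.00127065,  0.00192071, -0.00086219,  0.00066809, -0.00124803,
        0.00155969]), 'tau': array([ 1.26171097e-03, -4.63600552e+01,  2.69877166e+01,  2.06899701e-02,
        4.27838995e-05,  6.20900408e-06]), 'ee_pos': array([0.21815453, 0.53130683, 0.24135829]), 'ee_rot': array([-3.13954218e+00, -2.35642379e-04,  2.75182798e+00]), 'force': array([ 1.10983604, -0.2320482 ,  0.54066021]), 'wrist_torque': array([ 0.02548187,  0.0402463 , -0.00867693]), 'grip_force': 0.0, 'finger_gap': 0.08553385285214846}
scene {'K': array([[586.8022845 ,   0.        , 323.9397424 ],
       [  0.        , 586.8022845 , 239.62590144],
       [  0.        ,   0.        ,   1.        ]]), 'rvec': array([ 2.00375335,  0.88526041, -0.49974722]), 'tvec': array([-0.42093275, -0.13483673,  1.36168073])}
top {'K': array([[434.59300223,   0.        , 322.45425508],
       [  0.        , 434.59300223, 249.52454775],
       [  0.        ,   0.        ,   1.        ]]), 'rvec': array([ 2.07231697, -2.12578089,  0.2344372 ]), 'tvec': array([0.03767851, 0.60184106, 0.67168909])}
{'K': array([[371.64829954,   0.        , 320.97999241],
       [  0.        , 371.64829954, 240.81814558],
       [  0.        ,   0.        ,   1.        ]]), 'hand_eye': array([[ 1.31917200e-04, -9.63627315e-01, -2.67249660e-01,
         6.69845294e-02],
       [ 9.99999985e-01,  1.56741030e-04, -7.15538433e-05,
        -3.37642835e-04],
       [ 1.10840225e-04, -2.67249647e-01,  9.63627321e-01,
        -1.31336543e-01],
       [ 0.00000000e+00,  0.00000000e+00,  0.00000000e+00,
         1.00000000e+00]])}
```

View pics/top0.png

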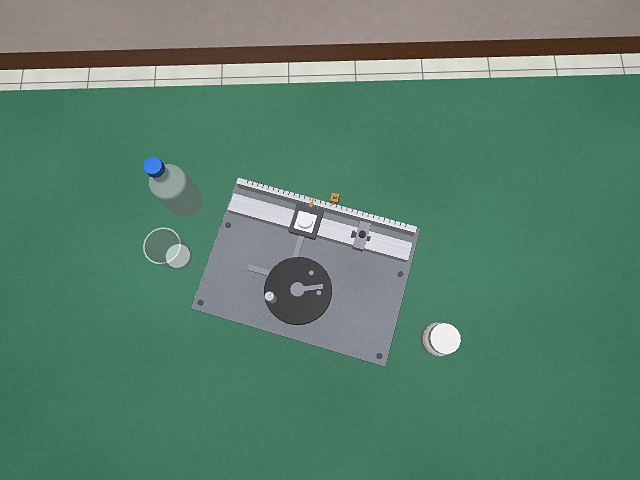

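View pics/scene0.png

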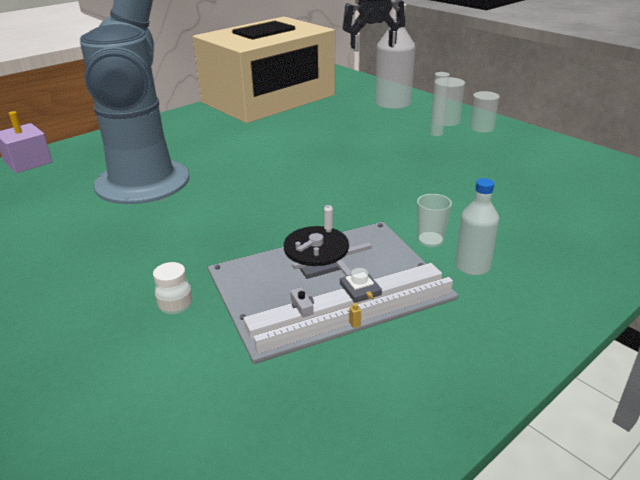

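The top view shows the plate corners at about (238,178), (419,227), (387,365) and (192,308), the wheel at (298,290), the grip top at (269,296), the carriage pointer at (311,204), the cursor at (335,197) and the stop at (361,235).

```bash
cat > h.py <<'E'
import numpy as np,cv2
from scipy.spatial.transform import Rotation as R
from plant import ctrl,cams
def pix(n,uv,z,s=None):
    """pixel -> world point at height z"""
    i=cams.camera_info(n);K=i["K"];uv=np.array(uv,float)
    if n=="wrist":
        d=(uv-K[:2,2])/K[0,0];r=np.hypot(*d);ray=np.r_[d/max(r,1e-9)*np.sin(r),np.cos(r)]
        H=i["hand_eye"];Rt=R.from_euler("xyz",s["ee_rot"]).as_matrix()
        ray=Rt@H[:3,:3]@ray;c=Rt@H[:3,3]+s["ee_pos"]
    else:
        Rm=cv2.Rodrigues(i["rvec"])[0];ray=Rm.T@np.linalg.inv(K)@np.r_[uv,1];c=-Rm.T@i["tvec"]
    return c+ray*(z-c[2])/ray[2]
def fit(st,w):
    """2D rigid stage->world"""
    st=np.array(st,float);w=np.array(w)[:,:2];a=st-st.mean(0);b=w-w.mean(0)
    th=np.arctan2((a[:,0]*b[:,1]-a[:,1]*b[:,0]).sum(),(a*b).sum())
    c,s=np.cos(th),np.sin(th);Rm=np.array([[c,-s],[s,c]]);t=w.mean(0)-Rm@st.mean(0)
    return th,t,Rm,(st@Rm.T+t-w)
def tool(s,p):
    "world shift to p, in tool axes, cm"
    return R.from_euler("xyz",s["ee_rot"]).inv().apply(np.array(p)-s["ee_pos"])*100
E
python3 - <<'E'
from h import *
# corners at z=.012
px=[(238,178.5),(419,227),(386.5,365),(192.5,308)]
st=[(.18,.18),(.18,-.18),(-.08,-.18),(-.08,.18)]
w=[pix("top",p,z) for p,z in zip(px,(.012,)*4)]
# scale-bar hides far corners; use near ones plus wheel too
th,t,Rm,e=fit(st,w);print(th,t,e.round(4).tolist())
print("wheel",pix("top",(298,290.5),.058)[:2])
g=pix("top",(269,295.5),.108);print("crank",g,Rm.T@(g[:2]-t))
for n,p,z in [("pointer",(311,205),.046),("mark",(334,201),.044),("stop",(361,235),.054)]:
    q=pix("top",p,z)[:2];print(n,q,Rm.T@(q-t))
s=ctrl.sense();print(tool(s,[g[0],g[1],.2]), np.hypot(*g[:2]))
E
```

```text
-0.30164442178964124 [0.53620087 0.06399148] [[0.0022, 0.0019], [0.0007, -0.0035], [-0.0015, -0.0009], [-0.0014, 0.0025]]
wheel [0.53500263 0.06549621]
crank [0.52150187 0.10820784 0.108     ] [-0.0271716   0.03785302]
pointer [0.69064069 0.04096856] [0.15430664 0.02389923]
mark [ 0.69779795 -0.00070638] [ 0.17352199 -0.0137677 ]
stop [ 0.63032043 -0.04574138] [ 0.12247062 -0.07681628]
[-44.13405795 -27.61041005   4.18799529] 0.5326097437572591
```

Emit:
servo_tool --increments '[[[-1.5, -1, 0, -0.09], [-3.2, -2, 0.3, 0], [-4, -2.5, 0.4, 0], [-4, -2.5, 0.4, 0], [-4, -2.5, 0.4, 0], [-4, -2.5, 0.4, 0], [-4, -2.5, 0.4, 0], [-4, -2.5, 0.4, 0], [-4, -2.5, 0.4, 0], [-3.5, -2.3, 0.4, 0], [-2.5, -1.5, 0, 0], [-1, -0.6, 0, 0], [0, 0, 0, 0], [0, 0, 0, 0]]]'

```text
t: 1.85
ee_pos: [0.5221, 0.1766, 0.2072]
ee_rot: [3.141, -0.001, 2.843]
force: [-0.3, 0.5, -0.1]
finger_gap: 0.0854
grip_force: 0.0
```

```bash
python3 - <<'E'
from h import *
s=ctrl.sense();cv2.imwrite("pics/w1.png",cams.get_image("wrist"));print(s);np.save("s1",s,allow_pickle=True)
E
```

```text
{'t': 1.85, 'joints': array([ 2.10858116e-01,  3.40962006e-01, -6.29542979e-02,  1.16749252e+00,
        5.11599010e-04,  5.09415347e-01]), 'qvel': array([ 0.00574938, -0.00316534, -0.00121073, -0.00227233, -0.00317545,
       -0.00271571]), 'tau': array([-5.03141005e-01, -4.38482451e+01,  2.66042680e+01, -3.11146164e-02,
       -2.02613405e-02,  1.74472108e-03]), 'ee_pos': array([0.52211557, 0.17664401, 0.20724495]), 'ee_rot': array([ 3.14144471e+00, -7.84222002e-04,  2.84303532e+00]), 'force': array([-0.29140176,  0.46312803, -0.11396526]), 'wrist_torque': array([-0.02798937, -0.00402855, -0.04563618]), 'grip_force': 0.0, 'finger_gap': 0.08541417479782437}
```

View pics/w1.png

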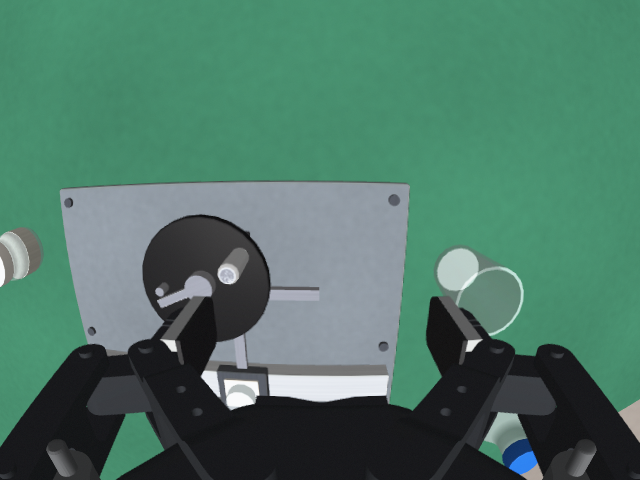

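The wrist view shows the grip's top end at about (228,273), the wheel disc around (206,278), the plate's near corners at (60,188) and (409,184), and the beaker at (480,285).

```bash
python3 - <<'E'
from h import *
s=np.load("s1.npy",allow_pickle=True).item()
im=cv2.imread("pics/w1.png")
g=pix("wrist",(228,273.5),.108,s);print("grip",g)
n1=pix("wrist",(60,188),.012,s);n2=pix("wrist",(409.5,184.5),.012,s)
print("corners",n1,n2,np.hypot(*(n2-n1)[:2]))
th,t,Rm,e=fit([(-.08,-.18),(-.08,.18)],[n1,n2]);print(th,t)
# wheel disc edge: project pixels of dark mask
m=(im.max(2)<60).astype(np.uint8);m[300:]=0
l,lab,st,c=cv2.connectedComponentsWithStats(m);k=lab[240,180]
ys,xs=np.nonzero(lab==k);print(st[k])
# top-face rim points: upper half leftmost/rightmost per row
P=[]
for y in range(225,290,5):
    r=xs[ys==y]
    if len(r):P+= [pix("wrist",(r.min()-.5,y),.058,s)[:2],pix("wrist",(r.max()+.5,y),.058,s)[:2]]
P=np.array(P)
from scipy.optimize import least_squares
f=least_squares(lambda v:np.hypot(*(P-v).T)-.058,[.535,.065],loss="soft_l1",f_scale=.001);print("wheel",f.x,np.abs(f.fun).mean())
print("grip-stage",Rm.T@(g[:2]-f.x),tool(s,[g[0],g[1],.15]))
E
```

```text
grip [0.52241708 0.11035162 0.108     ]
corners [ 0.40778928 -0.07741703  0.012     ] [0.51757341 0.26081646 0.012     ] 0.35560433716346795
-0.3138527929808221 [0.53877344 0.06700168]
[ 143  215  128   85 5905]
wheel [0.53831922 0.06787094] 0.00046012867335338864
grip-stage [-0.02824021  0.03549616] [-1.9832412  -6.32795117  5.72200548]
```

Emit:
servo_tool --increments '[[[-0.5, -1.5, 1, 0], [-0.8, -2.5, 2, 0], [-0.5, -1.8, 2, 0], [-0.2, -0.5, 1.7, 0], [0, 0, 2, 0], [0, 0, 2, 0], [0, 0, 1, 0], [0, 0, 0.3, 0], [0, 0, 0, 0], [0, 0, 0, 0]]]' --claw 1

```text
t: 3.15
ee_pos: [0.5241, 0.1098, 0.088]
ee_rot: [3.141, 0.001, 2.842]
force: [-0.0, -0.0, -0.5]
finger_gap: 0.0851
grip_force: 0.0
```

```bash
python3 - <<'E'
from h import *
s=ctrl.sense();cv2.imwrite("pics/w2.png",cams.get_image("wrist"));print(s['ee_pos'],s['force']);np.save("s2",s,allow_pickle=True)
E
```

```text
[0.52413143 0.10978045 0.08804556] [-0.02598159 -0.01671634 -0.45842373]
```

View pics/w2.png

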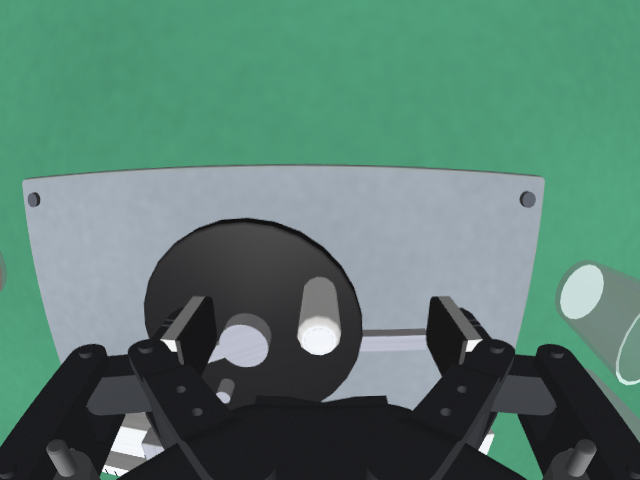

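The grip's top is centred between the pads at (319,339), with the hub top at about (245,345) and the plate's near corners at (23,181) and (544,177).

```bash
python3 - <<'E'
from h import *
s=np.load("s2.npy",allow_pickle=True).item()
im=cv2.imread("pics/w2.png")
g=pix("wrist",(319.5,340),.108,s);print("grip",g,tool(s,[*g[:2],.088]))
n1=pix("wrist",(23.5,181),.012,s);n2=pix("wrist",(544.5,177.5),.012,s)
print("corners",n1,n2,np.hypot(*(n2-n1)[:2]))
th,t,Rm,e=fit([(-.08,-.18),(-.08,.18)],[n1,n2]);print(th,t)
m=(im.max(2)<75).astype(np.uint8);m[292:]=0
l,lab,st,c=cv2.connectedComponentsWithStats(m);k=lab[260,230]
ys,xs=np.nonzero(lab==k);print(st[k])
P=[]
for y in range(235,291,5):
    r=xs[ys==y];P+= [pix("wrist",(r.min()-.5,y),.058,s)[:2],pix("wrist",(r.max()+.5,y),.058,s)[:2]]
for x in range(190,320,10):
    r=ys[xs==x]; P.append(pix("wrist",(x,r.min()-.5),.056,s)[:2])
P=np.array(P)
from scipy.optimize import least_squares
f=least_squares(lambda v:np.hypot(*(P-v).T)-.058,[.535,.065],loss="soft_l1",f_scale=.001);print("wheel",f.x,np.abs(f.fun).mean())
v=g[:2]-f.x;print("r",np.hypot(*v),"stage ang",np.arctan2(*(Rm.T@v)[::-1]))
i=R.from_euler("xyz",s["ee_rot"]).inv();print("tool-frame radius vec cm",i.apply([*v,0])*100)
E
```

```text
grip [0.52321395 0.10909551 0.108     ] [ 0.06744428 -0.09252964  0.00440275]
corners [ 0.41017527 -0.07725992  0.012     ] [0.51705988 0.25988623 0.012     ] 0.35368326199090516
-0.3070042332150433 [0.53987703 0.06713681]
[  147   218   208    74 10620]
wheel [0.53820227 0.06746351] 0.00035097761470001093
r 0.04424786190093751 stage ang 2.223373141434092
tool-frame radius vec cm [ 2.66109534e+00  3.53515238e+00 -1.44992263e-03]
```

Emit:
servo_tool --increments '[[[0.05, -0.1, 0, 0], [0, 0, 0, 0], [0, 0, 0, 0], [0, 0, 0, 0], [0, 0, 0, 0], [0, 0, 0, 0], [0, 0, 0, 0], [0, 0, 0, 0]]]' --claw 0 --squeeze 25

```text
t: 4.2
ee_pos: [0.5227, 0.1091, 0.0874]
ee_rot: [3.141, -0.0, 2.842]
force: [-0.6, 1.9, 1.2]
finger_gap: 0.0149
grip_force: 24.6
```

```bash
cat >> h.py <<'E'
C0=np.array([.5382,.0673])
def state(C=C0,yaw=None):
    s=ctrl.sense();Rt=R.from_euler("xyz",s["ee_rot"])
    v=Rt.inv().apply([*(s["ee_pos"][:2]-C),0])[:2]*100;ph=np.arctan2(v[1],v[0])
    f=Rt.inv().apply(s["force"]);er=v/np.hypot(*v);et=np.array([-er[1],er[0]])
    print(f"t {s['t']:.2f} phi {ph:.3f} r {np.hypot(*v):.2f}cm radialF {f[:2]@er:.2f} tangF(cw+) {f[:2]@et:.2f} Fz {f[2]:.2f} z {s['ee_pos'][2]:.4f} yaw {s['ee_rot'][2]:.3f}")
    return s,ph
def arc(ph,steps,r=4.5):
    p=ph+np.r_[0,np.cumsum(steps)];q=np.round(r*np.c_[np.cos(p),np.sin(p)],2);d=np.diff(q,axis=0)
    print([[round(float(a),2),round(float(b),2),0,0] for a,b in d],"->",p[-1])
E
python3 - <<'E'
from h import *
s,ph=state();print(s["finger_gap"],s["grip_force"]);arc(ph,[.03,.06]+[.08]*5+[.05]+[0])
E
```

```text
t 4.20 phi 0.917 r 4.46cm radialF 1.96 tangF(cw+) 0.05 Fz -1.19 z 0.0874 yaw 2.842
0.014891855183685314 24.621255329693668
[[-0.11, 0.08, 0, 0], [-0.22, 0.15, 0, 0], [-0.32, 0.18, 0, 0], [-0.32, 0.16, 0, 0], [-0.34, 0.13, 0, 0], [-0.34, 0.1, 0, 0], [-0.36, 0.07, 0, 0], [-0.22, 0.03, 0, 0], [0.0, 0.0, 0, 0]] -> 1.4569139970084737
```

Emit:
servo_tool --increments '[[[-0.11, 0.08, 0, 0], [-0.22, 0.15, 0, 0], [-0.32, 0.18, 0, 0], [-0.32, 0.16, 0, 0], [-0.34, 0.13, 0, 0], [-0.34, 0.1, 0, 0], [-0.36, 0.07, 0, 0], [-0.22, 0.03, 0, 0], [0, 0, 0, 0]]]'

```text
t: 5.32
ee_pos: [0.547, 0.1108, 0.0874]
ee_rot: [3.142, 0.0, 2.842]
force: [-0.3, 0.7, 2.2]
finger_gap: 0.0147
grip_force: 24.7
```

```bash
python3 - <<'E'
from h import *
s,ph=state();arc(ph,[.05]+[.08]*17+[.04,0])
E
```

```text
t 5.33 phi 1.471 r 4.43cm radialF 0.60 tangF(cw+) -0.44 Fz -2.19 z 0.0874 yaw 2.842
[[-0.22, 0.01, 0, 0], [-0.36, 0.01, 0, 0], [-0.36, -0.03, 0, 0], [-0.36, -0.05, 0, 0], [-0.35, -0.08, 0, 0], [-0.34, -0.11, 0, 0], [-0.33, -0.14, 0, 0], [-0.33, -0.16, 0, 0], [-0.3, -0.19, 0, 0], [-0.29, -0.21, 0, 0], [-0.28, -0.24, 0, 0], [-0.25, -0.25, 0, 0], [-0.23, -0.28, 0, 0], [-0.21, -0.29, 0, 0], [-0.19, -0.31, 0, 0], [-0.16, -0.32, 0, 0], [-0.13, -0.33, 0, 0], [-0.11, -0.35, 0, 0], [-0.04, -0.17, 0, 0], [0.0, 0.0, 0, 0]] -> 2.9205644760199876
```

Emit:
servo_tool --increments '[[[-0.22, 0.01, 0, 0], [-0.36, 0.01, 0, 0], [-0.36, -0.03, 0, 0], [-0.36, -0.05, 0, 0], [-0.35, -0.08, 0, 0], [-0.34, -0.11, 0, 0], [-0.33, -0.14, 0, 0], [-0.33, -0.16, 0, 0], [-0.3, -0.19, 0, 0], [-0.29, -0.21, 0, 0], [-0.28, -0.24, 0, 0], [-0.25, -0.25, 0, 0], [-0.23, -0.28, 0, 0], [-0.21, -0.29, 0, 0], [-0.19, -0.31, 0, 0], [-0.16, -0.32, 0, 0], [-0.13, -0.33, 0, 0], [-0.11, -0.35, 0, 0], [-0.04, -0.17, 0, 0], [0, 0, 0, 0]]]'

```text
t: 7.82
ee_pos: [0.5826, 0.0629, 0.0873]
ee_rot: [-3.141, 0.0, 2.841]
force: [-2.4, 0.1, 5.3]
finger_gap: 0.0148
grip_force: 24.9
```

```bash
python3 - <<'E'
from h import *
s,ph=state();arc(ph,[.05]+[.08]*17+[.04,0],4.45)
cv2.imwrite("pics/top1.png",cv2.resize(cams.get_image("top")[150:300,220:420],(800,600),interpolation=cv2.INTER_CUBIC))
E
```

```text
t 7.83 phi 2.941 r 4.46cm radialF -2.36 tangF(cw+) 0.14 Fz -5.31 z 0.0873 yaw 2.841
[[-0.04, -0.22, 0, 0], [-0.04, -0.36, 0, 0], [-0.01, -0.35, 0, 0], [0.02, -0.36, 0, 0], [0.04, -0.35, 0, 0], [0.08, -0.35, 0, 0], [0.1, -0.34, 0, 0], [0.13, -0.33, 0, 0], [0.15, -0.32, 0, 0], [0.18, -0.31, 0, 0], [0.21, -0.29, 0, 0], [0.22, -0.28, 0, 0], [0.25, -0.25, 0, 0], [0.27, -0.24, 0, 0], [0.28, -0.21, 0, 0], [0.3, -0.19, 0, 0], [0.32, -0.16, 0, 0], [0.33, -0.14, 0, 0], [0.16, -0.06, 0, 0], [0.0, 0.0, 0, 0]] -> 4.391000348633108
```

View pics/top1.png

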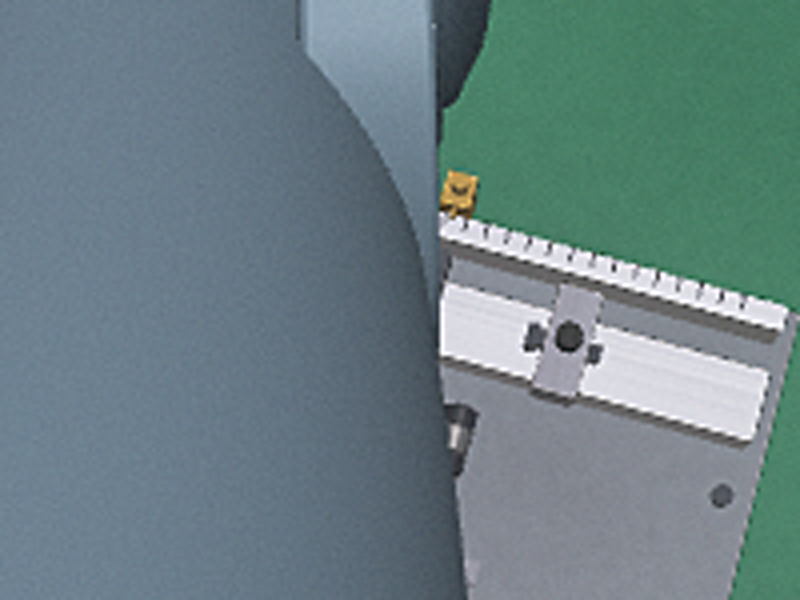

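Emit:
servo_tool --increments '[[[0, -0.22, -0.05, 0], [0, -0.36, 0, 0], [-0.01, -0.35, 0, 0], [0.02, -0.36, 0, 0], [0.04, -0.35, 0, 0], [0.08, -0.35, 0, 0], [0.1, -0.34, 0, 0], [0.13, -0.33, 0, 0], [0.15, -0.32, 0, 0], [0.18, -0.31, 0, 0], [0.21, -0.29, 0, 0], [0.22, -0.28, 0, 0], [0.25, -0.25, 0, 0], [0.27, -0.24, 0, 0], [0.28, -0.21, 0, 0], [0.3, -0.19, 0, 0], [0.32, -0.16, 0, 0], [0.33, -0.14, 0, 0], [0.16, -0.06, 0, 0]]]'

```text
t: 10.25
ee_pos: [0.5376, 0.022, 0.0875]
ee_rot: [-3.138, -0.001, 2.841]
force: [1.8, -5.2, -3.1]
finger_gap: 0.0149
grip_force: 24.6
```

```bash
python3 - <<'E'
from h import *
s,ph=state();arc(ph,[.04]+[.06]*8+[.03,0],4.45)
cv2.imwrite("pics/sc1.png",cv2.resize(cams.get_image("scene")[210:360,230:430],(800,600),interpolation=cv2.INTER_CUBIC))
E
```

```text
t 10.25 phi -1.858 r 4.53cm radialF 5.12 tangF(cw+) -1.88 Fz 3.12 z 0.0875 yaw 2.841
[[0.17, -0.05, 0, 0], [0.26, -0.05, 0, 0], [0.27, -0.04, 0, 0], [0.26, -0.03, 0, 0], [0.27, -0.01, 0, 0], [0.27, 0.01, 0, 0], [0.26, 0.02, 0, 0], [0.27, 0.04, 0, 0], [0.26, 0.05, 0, 0], [0.13, 0.03, 0, 0], [0.0, 0.0, 0, 0]] -> -1.3076085270644564
```

View pics/sc1.png

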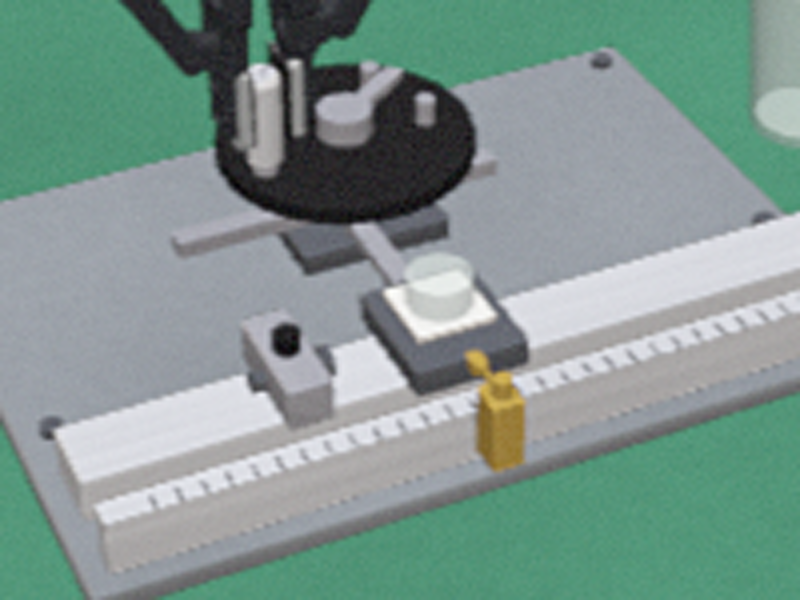

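The scene crop shows the pointer at (475,358), now about level with the cursor's point at (493,380), with a clear gap still left to the stop at (330,365).

```bash
python3 - <<'E'
from h import *
from scipy.optimize import least_squares
P=np.array([(.5227,.1091),(.547,.1108),(.5826,.0629),(.5376,.022)])
f=least_squares(lambda v:np.hypot(*(P-v).T)-.045,[.538,.067]);print(f.x,f.fun)
C=f.x
s,ph=state(C);arc(ph,[.04]+[.06]*8+[.03,0],4.5)
u=lambda x,y:pix("scene",(230+x/4,210+y/4),0)
q=lambda x,y,z:pix("scene",(230+x/4,210+y/4),z)
th=-.305;Rm=np.array([[np.cos(th),-np.sin(th)],[np.sin(th),np.cos(th)]])
for n,a in dict(ptr=(487,373,.046),base=(478,352,.050),mark=(493,378,.044),stop=(330,400,.036)).items():print(n,Rm.T@(q(*a)[:2]-C))
E
```

```text
[0.53779511 0.06682565] [-1.11434635e-04 -7.25709205e-05 -2.34606522e-05 -1.73929697e-04]
t 10.30 phi -1.861 r 4.49cm radialF 4.09 tangF(cw+) -1.39 Fz 3.63 z 0.0875 yaw 2.841
[[0.18, -0.05, 0, 0], [0.26, -0.06, 0, 0], [0.27, -0.04, 0, 0], [0.26, -0.03, 0, 0], [0.27, -0.01, 0, 0], [0.27, 0.01, 0, 0], [0.27, 0.02, 0, 0], [0.27, 0.03, 0, 0], [0.27, 0.06, 0, 0], [0.13, 0.03, 0, 0], [0.0, 0.0, 0, 0]] -> -1.3108802188614574
ptr [ 0.16241197 -0.01213333]
base [ 0.15382567 -0.01177407]
mark [ 0.16394098 -0.0102862 ]
stop [ 0.14009586 -0.06881474]
```

```bash
sed -i 's/^C0=.*/C0=np.array([.5378,.0668])/' h.py; python3 - <<'E'
from h import *
s,ph=state();arc(ph,[.04]+[.06]*17+[.04,0],4.5)
E
```

```text
t 10.30 phi -1.861 r 4.48cm radialF 4.09 tangF(cw+) -1.39 Fz 3.63 z 0.0875 yaw 2.841
[[0.18, -0.05, 0, 0], [0.26, -0.06, 0, 0], [0.27, -0.04, 0, 0], [0.27, -0.03, 0, 0], [0.27, -0.01, 0, 0], [0.27, 0.01, 0, 0], [0.26, 0.02, 0, 0], [0.27, 0.03, 0, 0], [0.27, 0.06, 0, 0], [0.26, 0.07, 0, 0], [0.25, 0.08, 0, 0], [0.25, 0.1, 0, 0], [0.25, 0.12, 0, 0], [0.24, 0.13, 0, 0], [0.22, 0.14, 0, 0], [0.22, 0.16, 0, 0], [0.21, 0.17, 0, 0], [0.2, 0.18, 0, 0], [0.13, 0.13, 0, 0], [0.0, 0.0, 0, 0]] -> -0.7607650121781215
```

Emit:
servo_tool --increments '[[[0.18, -0.08, 0.02, 0], [0.26, -0.06, 0, 0], [0.27, -0.04, 0, 0], [0.27, -0.03, 0, 0], [0.27, -0.01, 0, 0], [0.27, 0.01, 0, 0], [0.26, 0.02, 0, 0], [0.27, 0.03, 0, 0], [0.27, 0.06, 0, 0], [0.26, 0.07, 0, 0], [0.25, 0.08, 0, 0], [0.25, 0.1, 0, 0], [0.25, 0.12, 0, 0], [0.24, 0.13, 0, 0], [0.22, 0.14, 0, 0], [0.22, 0.16, 0, 0], [0.21, 0.17, 0, 0], [0.2, 0.18, 0, 0], [0.13, 0.13, 0, 0], [0, 0, 0, 0]]]'

```text
t: 12.8
ee_pos: [0.4968, 0.0484, 0.0874]
ee_rot: [-3.141, -0.003, 2.842]
force: [-4.5, -3.1, 3.3]
finger_gap: 0.0149
grip_force: 25.3
```

```bash
python3 - <<'E'
from h import *
s,ph=state();arc(ph,[.03]*8+[0])
E
```

```text
t 12.80 phi -0.722 r 4.50cm radialF 5.42 tangF(cw+) -1.00 Fz -3.32 z 0.0874 yaw 2.842
[[0.09, 0.1, 0, 0], [0.08, 0.11, 0, 0], [0.08, 0.1, 0, 0], [0.08, 0.11, 0, 0], [0.07, 0.12, 0, 0], [0.08, 0.11, 0, 0], [0.06, 0.12, 0, 0], [0.07, 0.12, 0, 0], [0.0, 0.0, 0, 0]] -> -0.4815040276105852
```

Emit:
servo_tool --increments '[[[0.13, 0.06, 0, 0], [0.08, 0.11, 0, 0], [0.08, 0.1, 0, 0], [0.08, 0.11, 0, 0], [0.07, 0.12, 0, 0], [0.08, 0.11, 0, 0], [0.06, 0.12, 0, 0], [0.07, 0.12, 0, 0], [0, 0, 0, 0]]]'

```text
t: 13.92
ee_pos: [0.4936, 0.0587, 0.0874]
ee_rot: [3.141, -0.002, 2.842]
force: [-3.6, -3.2, 2.9]
finger_gap: 0.0145
grip_force: 25.3
```

```bash
python3 - <<'E'
from h import *
s,ph=state();arc(ph,[.03]*4+[0])
E
```

```text
t 13.93 phi -0.481 r 4.50cm radialF 4.11 tangF(cw+) -2.48 Fz -2.94 z 0.0874 yaw 2.842
[[0.06, 0.12, 0, 0], [0.06, 0.12, 0, 0], [0.05, 0.12, 0, 0], [0.05, 0.13, 0, 0], [0.0, 0.0, 0, 0]] -> -0.36141869576482816
```

Emit:
servo_tool --increments '[[[0.1, 0.1, 0, 0], [0.06, 0.12, 0, 0], [0.05, 0.12, 0, 0], [0.05, 0.13, 0, 0], [0, 0, 0, 0]]]'

```text
t: 14.55
ee_pos: [0.4929, 0.0639, 0.0874]
ee_rot: [3.141, -0.002, 2.842]
force: [-5.5, -1.6, 2.7]
finger_gap: 0.0148
grip_force: 25.2
```

```bash
python3 - <<'E'
from h import *
s,ph=state();arc(ph,[.03]*4+[0])
E
```

```text
t 14.55 phi -0.364 r 4.50cm radialF 5.60 tangF(cw+) -1.23 Fz -2.72 z 0.0874 yaw 2.842
[[0.04, 0.12, 0, 0], [0.04, 0.13, 0, 0], [0.04, 0.13, 0, 0], [0.04, 0.13, 0, 0], [0.0, 0.0, 0, 0]] -> -0.24400117924623588
```

Emit:
servo_tool --increments '[[[0.1, 0.1, 0, 0], [0.06, 0.13, 0, 0], [0.05, 0.13, 0, 0], [0.04, 0.13, 0, 0], [0, 0, 0, 0]]]'

```text
t: 15.18
ee_pos: [0.4928, 0.0692, 0.0875]
ee_rot: [3.141, -0.0, 2.842]
force: [-2.9, -0.8, -1.0]
finger_gap: 0.015
grip_force: 24.9
```

```bash
python3 - <<'E'
from h import *
s,ph=state();arc(ph,[.03]*4+[0])
E
```

```text
t 15.18 phi -0.246 r 4.51cm radialF 2.86 tangF(cw+) -0.90 Fz 0.98 z 0.0875 yaw 2.842
[[0.03, 0.13, 0, 0], [0.03, 0.14, 0, 0], [0.03, 0.13, 0, 0], [0.01, 0.13, 0, 0], [0.0, 0.0, 0, 0]] -> -0.1264547037478278
```

Emit:
servo_tool --increments '[[[0.05, 0.13, 0, 0], [0.04, 0.14, 0, 0], [0.03, 0.13, 0, 0], [0, 0, 0, 0]]]'

```text
t: 15.68
ee_pos: [0.4932, 0.0732, 0.0875]
ee_rot: [3.141, 0.0, 2.842]
force: [-0.1, -1.0, -4.1]
finger_gap: 0.015
grip_force: 24.6
```

```bash
python3 - <<'E'
from h import *
s,ph=state();arc(ph,[.03]*4+[0])
E
```

```text
t 15.68 phi -0.157 r 4.51cm radialF -0.03 tangF(cw+) -1.00 Fz 4.13 z 0.0875 yaw 2.842
[[0.02, 0.13, 0, 0], [0.02, 0.13, 0, 0], [0.01, 0.14, 0, 0], [0.01, 0.13, 0, 0], [0.0, 0.0, 0, 0]] -> -0.036821929722000823
```

Emit:
servo_tool --increments '[[[0.02, 0.13, 0.02, 0], [0.02, 0.13, 0, 0], [0.01, 0.14, 0, 0], [0, 0, 0, 0]]]'

```text
t: 16.18
ee_pos: [0.4939, 0.0772, 0.0875]
ee_rot: [3.141, 0.001, 2.842]
force: [-0.0, -2.1, -4.4]
finger_gap: 0.0148
grip_force: 24.6
```

```bash
python3 - <<'E'
from h import *
s,ph=state();arc(ph,[.03]*4+[0])
E
```

```text
t 16.18 phi -0.067 r 4.51cm radialF -0.47 tangF(cw+) -2.06 Fz 4.43 z 0.0875 yaw 2.842
[[0.01, 0.13, 0, 0], [0.0, 0.14, 0, 0], [0.0, 0.13, 0, 0], [-0.01, 0.14, 0, 0], [0.0, 0.0, 0, 0]] -> 0.05313415018428563
```

Emit:
servo_tool --increments '[[[0, 0.13, 0.02, 0], [0, 0.14, 0, 0], [0, 0.13, 0, 0], [0, 0, 0, 0]]]'

```text
t: 16.68
ee_pos: [0.495, 0.0811, 0.0874]
ee_rot: [3.141, 0.0, 2.842]
force: [-0.2, -1.4, -0.8]
finger_gap: 0.0149
grip_force: 25.0
```

```bash
python3 - <<'E'
from h import *
s,ph=state();arc(ph,[.03]*4+[0])
E
```

```text
t 16.68 phi 0.022 r 4.51cm radialF -0.27 tangF(cw+) -1.39 Fz 0.83 z 0.0874 yaw 2.842
[[-0.01, 0.13, 0, 0], [-0.01, 0.14, 0, 0], [-0.01, 0.13, 0, 0], [-0.02, 0.14, 0, 0], [0.0, 0.0, 0, 0]] -> 0.14183213288989957
```

Emit:
servo_tool --increments '[[[-0.01, 0.13, 0, 0], [-0.01, 0.13, 0, 0], [-0.01, 0.13, 0, 0], [0, 0, 0, 0]]]'

```text
t: 17.18
ee_pos: [0.4964, 0.0847, 0.0874]
ee_rot: [3.141, 0.0, 2.842]
force: [-1.9, -0.7, 1.8]
finger_gap: 0.0148
grip_force: 25.2
```

```bash
python3 - <<'E'
from h import *
s,ph=state();arc(ph,[.03]*4+[0])
E
```

```text
t 17.18 phi 0.108 r 4.51cm radialF 1.44 tangF(cw+) -1.38 Fz -1.81 z 0.0874 yaw 2.842
[[-0.01, 0.13, 0, 0], [-0.02, 0.13, 0, 0], [-0.03, 0.14, 0, 0], [-0.03, 0.13, 0, 0], [0.0, 0.0, 0, 0]] -> 0.22814075223641375
```

Emit:
servo_tool --increments '[[[0, 0.13, 0, 0], [-0.02, 0.13, 0, 0], [-0.03, 0.13, 0, 0], [0, 0, 0, 0]]]'

```text
t: 17.68
ee_pos: [0.4974, 0.0869, 0.0873]
ee_rot: [-3.139, 0.0, 2.841]
force: [-3.1, -5.5, 4.8]
finger_gap: 0.015
grip_force: 25.5
```

```bash
python3 - <<'E'
from h import *
s,ph=state();arc(ph,[.03]*4+[0])
E
```

```text
t 17.68 phi 0.162 r 4.52cm radialF 0.33 tangF(cw+) -6.28 Fz -4.75 z 0.0873 yaw 2.841
[[-0.02, 0.13, 0, 0], [-0.03, 0.13, 0, 0], [-0.03, 0.13, 0, 0], [-0.04, 0.13, 0, 0], [0.0, 0.0, 0, 0]] -> 0.2820591315528874
```

Emit:
servo_tool --increments '[[[0, 0, 0, 0], [0, 0, 0, 0], [0, 0, 0, 0]]]'

```text
t: 18.05
ee_pos: [0.4974, 0.087, 0.0873]
ee_rot: [-3.139, 0.0, 2.841]
force: [-2.5, -5.4, 5.0]
finger_gap: 0.0152
grip_force: 25.5
```

```bash
python3 - <<'E'
from h import *
s,ph=state()
cv2.imwrite("pics/sc2.png",cv2.resize(cams.get_image("scene")[250:350,290:423],(800,600),interpolation=cv2.INTER_CUBIC))
arc(ph,[-.04]*2+[-.06]*10+[-.03,0])
E
```

```text
t 18.05 phi 0.163 r 4.52cm radialF -0.16 tangF(cw+) -5.99 Fz -4.97 z 0.0873 yaw 2.841
[[0.03, -0.18, 0, 0], [0.01, -0.18, 0, 0], [0.02, -0.27, 0, 0], [0.0, -0.27, 0, 0], [-0.02, -0.27, 0, 0], [-0.04, -0.27, 0, 0], [-0.05, -0.26, 0, 0], [-0.06, -0.26, 0, 0], [-0.08, -0.26, 0, 0], [-0.1, -0.25, 0, 0], [-0.11, -0.25, 0, 0], [-0.13, -0.24, 0, 0], [-0.07, -0.11, 0, 0], [0.0, 0.0, 0, 0]] -> -0.5474915672335043
```

View pics/sc2.png

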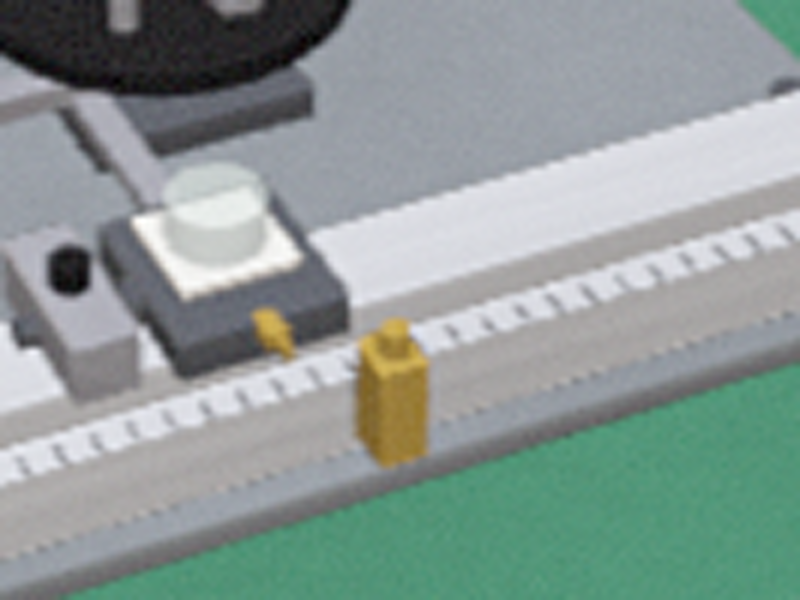

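The scene crop shows the carriage against the stop's screw. The pointer tip is at (290,353), and the cursor's block and point are around (397,325).

```bash
python3 - <<'E'
from h import *
th=-.305;Rm=np.array([[np.cos(th),-np.sin(th)],[np.sin(th),np.cos(th)]])
q=lambda x,y,z:Rm.T@(pix("scene",(290+x/6.015,250+y/6),z)[:2]-C0)
print("ptr",q(290,353,.046))
def proj(n,st,z):
    i=cams.camera_info(n);p=cv2.projectPoints(np.array([[*(Rm@st+C0),z]]),i["rvec"],i["tvec"],i["K"],None)[0][0,0];return p
for a in [(385,350,.044),(385,325,.054),(395,325,.054),(410,350,.054),(358,355,.054),(395,380,.054),(428,372,.054)]:print(a,q(*a))
t=lambda x,y,z:Rm.T@(pix("top",(220+x/4,150+y/4),z)[:2]-C0)
print("top mark",t(455,213,.044),"ptr0",Rm.T@(pix("top",(311,205.5),.046)[:2]-C0))
im=cv2.imread("pics/top0.png")[180:220,295:350];a=cv2.resize(im,(770,560),interpolation=cv2.INTER_CUBIC)
cv2.imwrite("pics/z0.png",a)
E
```

```text
ptr [ 0.16550016 -0.03675753]
(385, 350, 0.044) [ 0.17264433 -0.01336488]
(385, 325, 0.054) [ 0.1745455  -0.01447023]
(395, 325, 0.054) [ 0.17562973 -0.01219107]
(410, 350, 0.054) [ 0.18600988 -0.01326805]
(358, 355, 0.054) [ 0.1821689  -0.02588041]
(395, 380, 0.054) [ 0.19471216 -0.02190425]
(428, 372, 0.054) [ 0.19549611 -0.01312438]
top mark [ 0.16864053 -0.01707038] ptr0 [0.15263614 0.02099061]
```

View pics/z0.png

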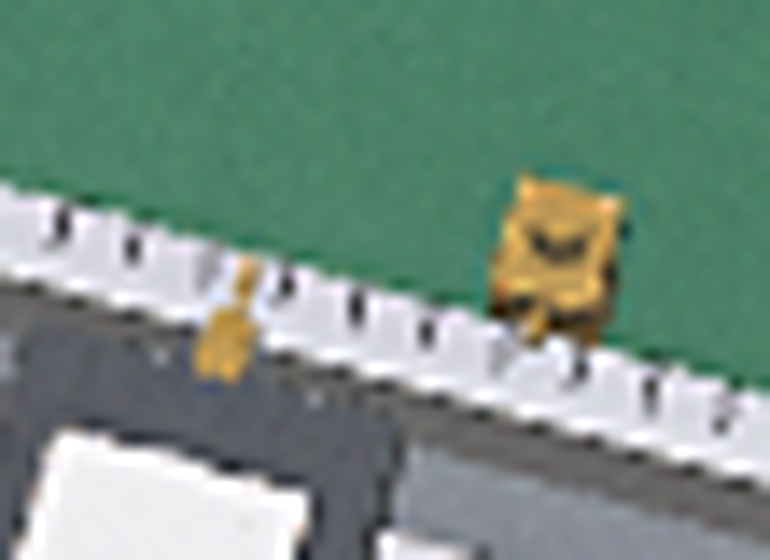

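The zoom shows the pointer's tip at (250,262) and the cursor's point at (533,340), or (312.9,198.7) and (333.1,204.3) in the full top picture.

```bash
python3 - <<'E'
from h import *
th=-.305;Rm=np.array([[np.cos(th),-np.sin(th)],[np.sin(th),np.cos(th)]])
T=lambda u,v,z:Rm.T@(pix("top",(u,v),z)[:2]-C0)
# camera offset in px centre: zoom px -> full px, cubic resize centre alignment
f=lambda x,y:(295+(x+.5)/14-.5,180+(y+.5)/14-.5)
print("ptr0",T(*f(250,262),.046),"mark",T(*f(533,340),.044))
# tick direction check (bar angle) from ticks
print(T(*f(62,228),.034),T(*f(650,395),.034))
s,ph=state();arc(ph,[-.04]*2+[-.07]*16+[-.03,0])
E
```

```text
ptr0 [0.16653342 0.02245785] mark [ 0.16702974 -0.01538059]
[0.16831401 0.0490971 ] [ 0.16730992 -0.0313115 ]
t 18.10 phi 0.162 r 4.52cm radialF 1.03 tangF(cw+) -6.31 Fz -5.76 z 0.0873 yaw 2.841
[[0.03, -0.18, 0, 0], [0.01, -0.18, 0, 0], [0.02, -0.32, 0, 0], [-0.01, -0.31, 0, 0], [-0.03, -0.32, 0, 0], [-0.05, -0.31, 0, 0], [-0.07, -0.3, 0, 0], [-0.09, -0.3, 0, 0], [-0.12, -0.3, 0, 0], [-0.13, -0.28, 0, 0], [-0.16, -0.28, 0, 0], [-0.17, -0.26, 0, 0], [-0.19, -0.25, 0, 0], [-0.21, -0.23, 0, 0], [-0.23, -0.23, 0, 0], [-0.24, -0.2, 0, 0], [-0.25, -0.19, 0, 0], [-0.26, -0.17, 0, 0], [-0.12, -0.06, 0, 0], [0.0, 0.0, 0, 0]] -> -1.0681547963294264
```

Emit:
servo_tool --increments '[[[0.03, -0.18, -0.03, 0], [0.01, -0.18, 0, 0], [0.02, -0.32, 0, 0], [-0.01, -0.31, 0, 0], [-0.03, -0.32, 0, 0], [-0.05, -0.31, 0, 0], [-0.07, -0.3, 0, 0], [-0.09, -0.3, 0, 0], [-0.12, -0.3, 0, 0], [-0.13, -0.28, 0, 0], [-0.16, -0.28, 0, 0], [-0.17, -0.26, 0, 0], [-0.19, -0.25, 0, 0], [-0.21, -0.23, 0, 0], [-0.23, -0.23, 0, 0], [-0.24, -0.2, 0, 0], [-0.25, -0.19, 0, 0], [-0.26, -0.17, 0, 0], [-0.12, -0.06, 0, 0], [0, 0, 0, 0]]]'

```text
t: 20.6
ee_pos: [0.5055, 0.0355, 0.0874]
ee_rot: [-3.139, 0.0, 2.841]
force: [-5.4, -1.9, 2.5]
finger_gap: 0.0149
grip_force: 25.3
```

```bash
python3 - <<'E'
from h import *
s,ph=state();n=14;arc(ph,[-.04]+[(-2.05-ph+.08)/n]*n+[-.04,0])
E
```

```text
t 20.60 phi -1.071 r 4.50cm radialF 5.22 tangF(cw+) 2.36 Fz -2.45 z 0.0874 yaw 2.841
[[-0.16, -0.08, 0, 0], [-0.27, -0.12, 0, 0], [-0.27, -0.1, 0, 0], [-0.27, -0.09, 0, 0], [-0.28, -0.07, 0, 0], [-0.29, -0.05, 0, 0], [-0.28, -0.03, 0, 0], [-0.29, -0.01, 0, 0], [-0.29, 0.01, 0, 0], [-0.29, 0.02, 0, 0], [-0.29, 0.04, 0, 0], [-0.28, 0.07, 0, 0], [-0.28, 0.08, 0, 0], [-0.27, 0.09, 0, 0], [-0.26, 0.12, 0, 0], [-0.16, 0.08, 0, 0], [0.0, 0.0, 0, 0]] -> -2.05
```

Emit:
servo_tool --increments '[[[-0.14, -0.11, 0, 0], [-0.25, -0.16, 0, 0], [-0.27, -0.1, 0, 0], [-0.27, -0.09, 0, 0], [-0.28, -0.07, 0, 0], [-0.29, -0.05, 0, 0], [-0.28, -0.03, 0, 0], [-0.29, -0.01, 0, 0], [-0.29, 0.01, 0, 0], [-0.29, 0.02, 0, 0], [-0.29, 0.04, 0, 0], [-0.28, 0.07, 0, 0], [-0.28, 0.08, 0, 0], [-0.27, 0.09, 0, 0], [-0.26, 0.12, 0, 0], [-0.16, 0.08, 0, 0], [0, 0, 0, 0]]]'

```text
t: 22.72
ee_pos: [0.5466, 0.0229, 0.0875]
ee_rot: [-3.141, 0.002, 2.842]
force: [0.6, -4.6, -3.7]
finger_gap: 0.0148
grip_force: 24.7
```

```bash
python3 - <<'E'
from h import *
s,ph=state()
a=cv2.imread("pics/scene0.png")[285:345,325:405];b=cams.get_image("scene")[285:345,325:405]
z=lambda i:cv2.resize(i,(800,600),interpolation=cv2.INTER_CUBIC)
cv2.imwrite("pics/sc3.png",z(b))
E
```

```text
t 22.73 phi -2.068 r 4.48cm radialF 4.60 tangF(cw+) 0.27 Fz 3.68 z 0.0875 yaw 2.842
```

View pics/sc3.png

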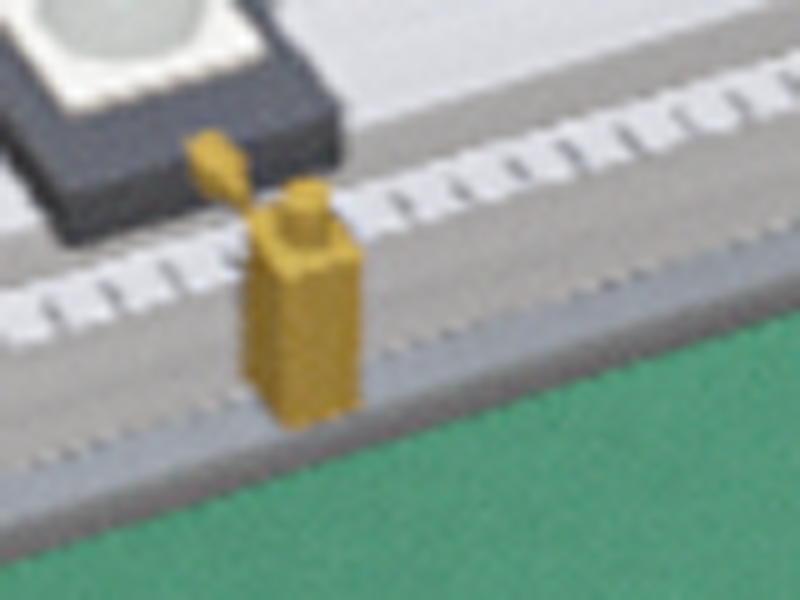

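The crop shows the pointer tip at (250,215), level with the cursor block's -y corner. The cursor's own point is hidden behind the block, so I'll measure by brass-blob segmentation instead.

```bash
python3 - <<'E'
from h import *
th=-.305;Rm=np.array([[np.cos(th),-np.sin(th)],[np.sin(th),np.cos(th)]])
def blobs(im,x0,x1,y0,y1):
    h=cv2.cvtColor(im,cv2.COLOR_BGR2HSV);m=cv2.inRange(h,(12,110,90),(30,255,255));k=np.zeros_like(m);k[y0:y1,x0:x1]=m[y0:y1,x0:x1]
    n,l,st,c=cv2.connectedComponentsWithStats(k);return [(st[i].tolist(),c[i].round(2).tolist()) for i in range(1,n) if st[i,4]>3]
now=cams.get_image("scene");cv2.imwrite("pics/sc3f.png",now)
print("top0",blobs(cv2.imread("pics/top0.png"),290,350,180,220))
print("scene0",blobs(cv2.imread("pics/scene0.png"),320,400,270,340))
print("now",blobs(now,320,400,270,340))
# contact frame crop back to px
c=cv2.resize(cv2.imread("pics/sc2.png"),(133,100),interpolation=cv2.INTER_AREA)
print("contact +(290,250)",blobs(c,30,80,40,90))
E
```

```text
top0 [([330, 193, 9, 11, 63], [334.08, 197.41]), ([309, 199, 4, 8, 19], [310.74, 203.53])]
scene0 [([367, 292, 6, 7, 33], [369.58, 294.79]), ([350, 303, 11, 25, 225], [354.98, 315.39])]
now [([344, 298, 17, 30, 263], [353.81, 313.43])]
contact +(290,250) [([43, 52, 6, 7, 29], [45.1, 54.97]), ([60, 53, 11, 25, 225], [64.98, 65.39])]
```

```bash
python3 - <<'E'
from h import *
th=-.305;Rm=np.array([[np.cos(th),-np.sin(th)],[np.sin(th),np.cos(th)]])
S=lambda n,u,v,z:Rm.T@(pix(n,(u,v),z)[:2]-C0)
for a in [(369.58,294.79),(346.9,301.8),(335.1,304.97)]:print(S("scene",*a,.047))
print("top ptr centroid",S("top",310.74,203.53,.047))
E
```

```text
[0.15684713 0.02195996]
[ 0.15711753 -0.01785691]
[ 0.15621834 -0.03761878]
top ptr centroid [0.15576414 0.02236473]
```

```bash
python3 - <<'E'
from h import *
s,ph=state();arc(ph,[-.04]*4+[0])
th=-.305;Rm=np.array([[np.cos(th),-np.sin(th)],[np.sin(th),np.cos(th)]])
for z in(.044,.05,.054):print(Rm.T@(pix("top",(334.08,197.41),z)[:2]-C0))
E
```

```text
t 22.82 phi -2.067 r 4.48cm radialF 4.88 tangF(cw+) 0.11 Fz 2.79 z 0.0876 yaw 2.842
[[-0.16, 0.09, 0, 0], [-0.15, 0.1, 0, 0], [-0.15, 0.1, 0, 0], [-0.15, 0.11, 0, 0], [0.0, 0.0, 0, 0]] -> -2.2273193969333467
[ 0.17952114 -0.014627  ]
[ 0.17740663 -0.01510605]
[ 0.17599695 -0.01542542]
```

Emit:
servo_tool --increments '[[[-0.18, 0.06, 0, 0], [-0.16, 0.08, 0, 0], [-0.15, 0.1, 0, 0], [-0.15, 0.11, 0, 0], [-0.02, 0.01, 0, 0], [0, 0, 0, 0], [0, 0, 0, 0]]]'

```text
t: 23.7
ee_pos: [0.5532, 0.0248, 0.0876]
ee_rot: [3.141, 0.001, 2.842]
force: [1.1, -5.4, -3.0]
finger_gap: 0.0148
grip_force: 24.7
```

```bash
python3 - <<'E'
from h import *
s,ph=state()
E
```

```text
t 23.70 phi -2.222 r 4.48cm radialF 5.48 tangF(cw+) 0.86 Fz 3.01 z 0.0876 yaw 2.842
```

Emit:
servo_tool --increments '[[[-0.06, -0.08, 0, 0], [-0.03, -0.04, 0, 0], [0, 0, 0, 0]]]'

```text
t: 24.08
ee_pos: [0.553, 0.0244, 0.0875]
ee_rot: [3.139, -0.001, 2.842]
force: [-0.1, 1.6, -2.0]
finger_gap: 0.015
grip_force: 24.8
```

```bash
python3 - <<'E'
from h import *
s,ph=state()
E
```

```text
t 24.07 phi -2.214 r 4.50cm radialF -1.51 tangF(cw+) -0.45 Fz 2.01 z 0.0875 yaw 2.842
```

Emit:
servo_tool --increments '[[[-0.07, 0.05, 0, 0], [-0.05, 0.04, 0, 0], [0, 0, 0, 0]]]'

```text
t: 24.45
ee_pos: [0.554, 0.0246, 0.0874]
ee_rot: [3.14, -0.002, 2.842]
force: [-4.0, 3.4, 1.2]
finger_gap: 0.0148
grip_force: 25.1
```

```bash
python3 - <<'E'
from h import *
s,ph=state()
E
```

```text
t 24.45 phi -2.236 r 4.52cm radialF -4.57 tangF(cw+) 2.56 Fz -1.20 z 0.0874 yaw 2.842
```

Emit:
servo_tool --increments '[[[0, 0, 0, 0], [0, 0, 0, 0], [0, 0, 0, 0], [0, 0, 0, 0], [0, 0, 0, 0], [0, 0, 0, 0]]]' --claw 1

```text
t: 25.2
ee_pos: [0.5547, 0.0238, 0.0875]
ee_rot: [3.142, 0.0, 2.842]
force: [0.2, -0.9, 0.3]
finger_gap: 0.0855
grip_force: 0.0
```

Emit:
servo_tool --increments '[[[0, 0, -1, 0], [0, 0, -3, 0], [0, 0, -4, 0], [0, 0, -4, 0], [2, 0, -3, 0], [5, 0, 0, 0], [5, 0, 0, 0], [5, 1, 0, 0], [3, 4, 0, 0], [0, 6, 0, 0], [0, 6, 0, 0], [0, 6, 0, 0], [0, 6, 0, 0], [0, 3, 0, 0], [0, 0, 0, 0]]]'

```text
t: 27.08
ee_pos: [0.4584, 0.3906, 0.2375]
ee_rot: [3.141, 0.0, 2.844]
force: [-0.5, -0.8, 0.3]
finger_gap: 0.0857
grip_force: 0.0
```

```bash
python3 - <<'E'
from h import *
s=ctrl.sense();print(s['t'],s['ee_pos'],s['force'],s['finger_gap'])
im=cams.get_image("top");cv2.imwrite("pics/topE.png",im);sc=cams.get_image("scene");cv2.imwrite("pics/scE.png",sc)
cv2.imwrite("pics/z1.png",np.hstack([cv2.resize(im[185:235,300:350],(400,400),interpolation=cv2.INTER_CUBIC),cv2.resize(im[180:340,240:400],(400,400),interpolation=cv2.INTER_CUBIC)]))
E
```

```text
27.075 [0.45836478 0.39056992 0.23748003] [-0.47986016 -0.79027388  0.31881133] 0.08565840828825397
```

View pics/z1.png

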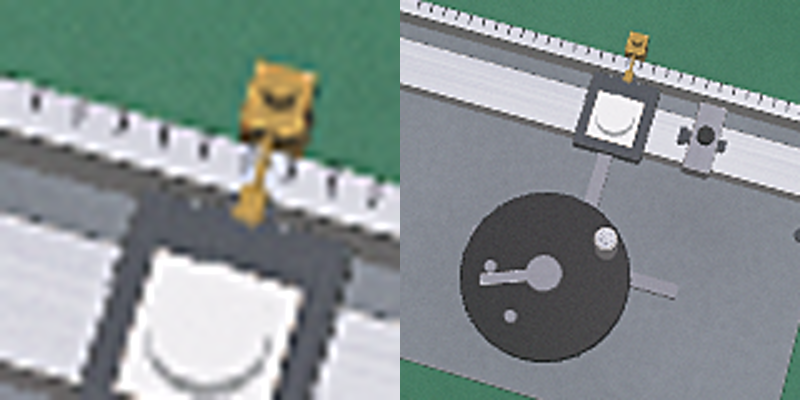

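The pointer tip meets the cursor's point at (268,145), and the peg still bears on the pinion arm on the clockwise-trailing side. I'll check the alignment numerically before handing in.

```bash
python3 - <<'E'
from h import *
th=-.305;Rm=np.array([[np.cos(th),-np.sin(th)],[np.sin(th),np.cos(th)]])
S=lambda n,u,v,z:Rm.T@(pix(n,(u,v),z)[:2]-C0)
# shift of the carriage's white card in top picture: subpixel by mask centroid
def cen(f,y0,y1,x0,x1):
    m=(cv2.imread(f)[y0:y1,x0:x1].min(2)>222).astype(np.uint8);n,l,st,c=cv2.connectedComponentsWithStats(m)
    k=[i for i in range(1,n) if 60<st[i,4]<600];print([(st[i].tolist(),(c[i]+[x0,y0]).round(2).tolist()) for i in k])
cen("pics/top0.png",205,240,292,324);cen("pics/topE.png",205,250,305,345)
f=lambda x,y:(300+(x+.5)/8-.5,185+(y+.5)/8-.5)
print("body",S("top",*f(250,205),.047),"mark",S("top",333.07,204.3,.044))
def brass(f):
    im=cv2.imread(f);m=cv2.inRange(cv2.cvtColor(im,cv2.COLOR_BGR2HSV),(12,110,90),(30,255,255));m[:180]=0;m[340:]=0;m[:,:320]=0;m[:,400:]=0
    ys,xs=np.nonzero(m);return np.array([len(xs),xs.sum(),ys.sum()])
d=brass("pics/scE.png")-np.array([225,225*354.98,225*315.39]);print("scene ptr",d,S("scene",d[1]/d[0],d[2]/d[0],.047),"target -15.7..-15.9")
E
```

```text
[([2, 6, 23, 22, 291], [304.97, 220.78])]
[([10, 12, 22, 22, 290], [325.61, 226.53])]
body [ 0.15359121 -0.01578475] mark [ 0.16638435 -0.0164308 ]
scene ptr [   36.   12528.5  10855.25] [ 0.15727736 -0.01601466] target -15.7..-15.9
```

```bash
python3 -c "
from plant import ctrl
print(ctrl.hand_in())"
```

```text
the job is handed in; nothing more can be done
None
```

The job is handed in: I pressed the carriage on the stop screw at about 6 N at the grip, wound it back anticlockwise until its pointer was within about 0.5 mm of the cursor's point (measured from the images), and let go with the play taken up, about 27 s in all.

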